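# Rust-proof the fixings tin and hang it up

### The arm

A 7-joint arm with a two-finger parallel gripper is mounted at the origin on the work surface. World frame = base frame: x ahead of the robot, y to its left, z up, the work surface at z = 0. Lengths are in mm, angles in rad, forces in N, time in s.
With the tool pointing down it reaches from about 400 to 875 mm from the base axis. Payload 4.4 kg.
Tool frame: the origin (TCP) lies between the finger pads; the fingertips stand 17 mm ahead of it and the grasp point (between the pads) lies 2 mm behind it; z points along the fingers, y is the line along which they close (so a half turn about z gives the same grasp; the last joint's range is limited). The gripper opens to 85 mm and grips with 20 to 120 N. Pads are 22 mm wide; open, the fingers measure 114 mm over their backs; the gripper's body (76 mm by 85 mm) begins 54 mm behind the grasp point. The pads swing forward as they close: fully open they stand 13 mm farther back than shut.
Start: joints at [-1.387, 0.628, 0.038, 1.517, -0.027, 0.996, -0.02], TCP at [160.662, 629.845, 248.313] pointing down, gripper open.
Joint ranges: [-3.06, 3.06], [-0.37, 2.12], [-1.25, 1.32], [0.18, 2.47], [-1.1, 4.24], [0.23, 1.98], [-2.94, 2.94]. Speed limits (rad/s): [2.57, 2.57, 3.14, 3.14, 3.14, 3.14, 3.14].

### API

Orientations are given as [roll, pitch, yaw] about the fixed x, y, z axes, in that order (R = Rz(yaw) Ry(pitch) Rx(roll)).
In Python, from cell import sensors, get_image, ctrl gives the robot as it stands.
- The arm moves only by the tool send_rows, never from a script. Its argument "series" is a list of rows, each a list of 3 entries, a list of its own where there are three numbers: the finger opening in mm, from 0 to 85.4, then the shift along the world's x, y, z in units of 60 mm (1.0 is 60 mm), then the turn, a rotation vector about the world's x, y, z in units of 5 degrees (1.0 is 5 degrees). A call has 1 to 8 rows; each row shifts and turns the commanded pose from where the row before left it; what a row does not reach is not made up. A row lasts 1/8 s, in which the tool goes at most 62.5 mm and 10.7 degrees, less where a joint would pass 70% of its speed; a pose out of reach is approached as far as the arm can. A call is refused whole if a number of a shift passes 1 or a number of a turn 1, either way. A call with a gripper value outside its range is refused whole. The fingers move at their own pace and stop on an object; the grip force is fixed at half the most. Time passes only in rows, so rows that do not move let the fingers close. It gives the time, the measured TCP pose, the force, the opening and the grip force at its end, in the units of the state.
- sensors.read_state(): the state, without advancing time (a new reading comes with each control period).
- get_image(name): name is "side" or "top"; returns a dict with "img" (480x640x3 uint8, red, green, blue), "depth" (480x640 float32, mm along the optical axis (not along the pixel's ray), 0 where there is no reading), "vfov" (degrees; the focal length in pixels is half the picture's height over the tangent of half this angle, whatever the lens; pixels are square), "cx", "cy" (the principal point, pixels), "world_to_cam" (4x4, takes a point from world to camera coordinates). Camera axes: x right, y down, z forward; pixel columns grow to the right and rows downward; lengths in mm; the calibration is good to about 2 mm. A picture is of the moment at which its call begins.
- ctrl.finish_job(): hands the job in; it is judged then, once.
The state is a dict: "clock": time; "qpos": joint angles; "qd": joint speeds; "tau": joint torques, N m; "eef_pos": TCP position; "tool_rot": TCP orientation; "force": force on the tool from outside, world axes, zero at the start; "torque": the same for the moment, N m; "width": finger opening in mm; "gripper_force": force on a finger pad.
Only numpy, scipy, OpenCV 4.12 (cv2) and the standard library are available. Lean on these libraries where they do the work, as an engineer would, in place of code of your own. Each camera call takes 0.05 s, during which the arm holds its last target. There are 200 camera calls.

### The job

Take the steel fixings tin out of the plywood rack and stand it upright in the middle of the white tile in front of the spray canister; let go of it, press the canister's cap right down and let it come up again while the tin stands there. Then pick the tin up again and hang it by its handle in the notch of the hook, lowering it into place without dropping it, so that it hangs still. Do not spray with the tin off the tile, and leave the other things on the bench where they are.

Things in the scene. Friction and masses are not known exactly. Their poses are not given: they have to be found in the camera images.
- tin: closed steel tin 90 (x) x 40 (y) x 50 high; fixed handle across the lid's middle: posts 10 (x) x 7 (y) at y = +-16.5, crossbar along y 40 long, 10 x 10, its underside 100 and top 110 above the tin's underside. Opening under the bar 26 wide (y), 50 high, seen through along x. Same either way round; 0.25 to 0.5 kg. Origin: centre of underside, z up. Starts in the rack's wider slot
- tin_handle (a point): centre of the underside of the tin's handle bar, 100 above the tin's underside
- rack: fixed plywood rack: three upright boards along x, 130 long, 10 thick, tops at 118, on a base 8 thick. The wider slot, 46 wide, is open at both ends and on top; the tin stands in it, its handle's top level with the boards. The narrower slot on its -y side holds sandpaper. Origin: on the bench, on the wider slot's centre line, 100 to +x of the boards' middle
- tile_mid (a point): middle of the top face of a fixed white ceramic tile offcut, 110 (x) x 130 (y) x 8 thick, lying on the bench on the -x side of the canister, 120 to 130 from its axis; x and y along its sides, z up
- tile: the tile; origin: centre of its underside on the bench
- canister: fixed upright aluminium spray canister, 54 diameter, 140 high without its cap; origin: centre of its foot on the bench; its nozzle looks to -x over the tile
- cap_top (a point): centre of the top of the canister's white round spray cap, 26 diameter, 167 above the bench when up; moves with the cap
- cap (a joint): how far the spray cap is pressed down: 0 up, 0.008 m fully down; the spring takes about 1.5 N at first and 5.5 N when fully down
- hook: fixed hook: grey post 16 square, 190 high, on a foot plate 110 x 100 x 12; from its top a flat arm 16 wide, 8 thick runs 88 to -x. On the arm stand two prongs, the end one leaning to -x, the back one to +x, 23 high: between them a notch 19 wide at its floor, 26 at its mouth, for the handle bar (along y), too narrow for fingers beside the bar. Origin: post axis on the bench
- hook_seat (a point): middle of the floor of the notch: top of the hook's arm, 190 above the bench, 70 to -x of the post axis; x along the arm (pointing to the post), z up. The end prong reaches 20 from here to -x
- wrench: bystander: chrome wrench 280 long lying at the back
- stapler: bystander: stapler 125 x 32 x 45
- sander: bystander: wooden sanding block 100 x 50 x 30
- jar: bystander: glass jar 64 diameter, 85 high, at the back
- tape: bystander: tape measure 62 x 32 x 58
- driver: bystander: screwdriver 200 long lying in front
- sandpaper: bystander: cardboard packet 110 x 34 x 75 standing in the rack's narrower slot

How it is judged:
By the outcome, as a careful person would: the job done as asked, in the order asked, and still so for the second after the job is handed in, with the robot touching nothing.
It also fails if it takes over 72 s, if anything falls off the work surface, if the arm or the gripper's body presses on something with over 40 N, if the wrist force passes 120 N, or if a joint passes its speed limit or range.

## Working session

There is one attempt and no reset: what is moved stays moved. The work goes in short steps, Python scripts to look and compute and a tool call to move; the robot and the scene stay as the last step left them, time stands still between calls to the robot, and variables do not carry over. Pictures are saved under pics/ and viewed, at most 10 in all, crops included, and the job is handed in when it is done.

Besides the shell and the picture viewer there is one more tool, called as name(argument=value, ...), one argument or row to a line, values as JSON. send_rows: Moves the arm, as the interface text tells. Its arguments: {"type":"object","properties":{"series":{"type":"array"}},"required":["series"]}

```bash
mkdir -p pics; cat > h.py <<'E'
import numpy as np, cv2
from cell import sensors, get_image, ctrl
def grab(n,tag):
    d=get_image(n); cv2.imwrite(f'pics/{tag}.png',d['img'][:,:,::-1]); np.savez(f'pics/{tag}.npz',**{k:d[k] for k in d}); return d
def load(tag): return dict(np.load(f'pics/{tag}.npz'))
def K(d):
    f=d['img'].shape[0]/2/np.tan(np.radians(float(d['vfov']))/2); return f,float(d['cx']),float(d['cy'])
def cloud(d):
    f,cx,cy=K(d); z=d['depth'].astype(float); v,u=np.mgrid[:z.shape[0],:z.shape[1]]
    P=np.stack([(u-cx)/f*z,(v-cy)/f*z,z],-1); T=np.linalg.inv(d['world_to_cam'])
    W=P@T[:3,:3].T+T[:3,3]; W[z<=0]=np.nan; return W
def proj(d,p):
    f,cx,cy=K(d); T=d['world_to_cam']; c=T[:3,:3]@np.array(p,float)+T[:3,3]; return f*c[0]/c[2]+cx,f*c[1]/c[2]+cy
E
python3 - <<'E'
from h import *
for n in('side','top'):
    d=grab(n,n+'0'); print(n,K(d),np.linalg.inv(d['world_to_cam']).round(3).tolist())
s=sensors.read_state(); print(s)
E
```

```text
side (np.float64(591.9530426670035), 316.7153199844802, 249.12465367397058) [[-0.992, -0.076, 0.105, 391.66], [-0.13, 0.567, -0.814, 1005.89], [0.003, -0.82, -0.572, 868.127], [0.0, 0.0, 0.0, 1.0]]
top (np.float64(493.0263369437413), 309.21839232281053, 241.93907986016774) [[0.012, -0.991, 0.136, 405.755], [-1.0, -0.01, 0.01, -42.37], [-0.009, -0.137, -0.991, 1175.203], [0.0, 0.0, 0.0, 1.0]]
{'clock': 0.1, 'qpos': array([-1.38677934,  0.62927032,  0.03842941,  1.518244  , -0.02703039,
        0.99631425, -0.02001614]), 'qd': array([-4.16271952e-04, -8.94563203e-04,  1.11620959e-04, -5.09461702e-03,
        4.31015171e-05, -2.06446530e-05,  2.41535849e-04]), 'tau': array([ 3.42546118e-03, -5.64534760e+01,  1.23064220e+00, -1.93974870e+01,
        1.12583139e-02,  5.39957880e-03, -1.17557155e-05]), 'eef_pos': array([160.52041635, 629.32586616, 247.47760171]), 'tool_rot': array([-3.13987364e+00, -1.66328132e-05,  2.89175592e+00]), 'force': array([-0.52394806,  0.46350694,  0.38826527]), 'torque': array([ 0.01457858, -0.04858161, -0.01201824]), 'gripper_force': 0.0, 'width': 85.23542122065676}
```

View pics/side0.png

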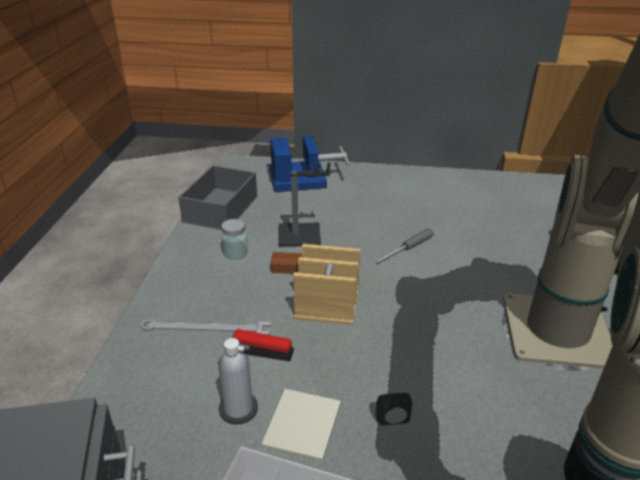

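View pics/top0.png

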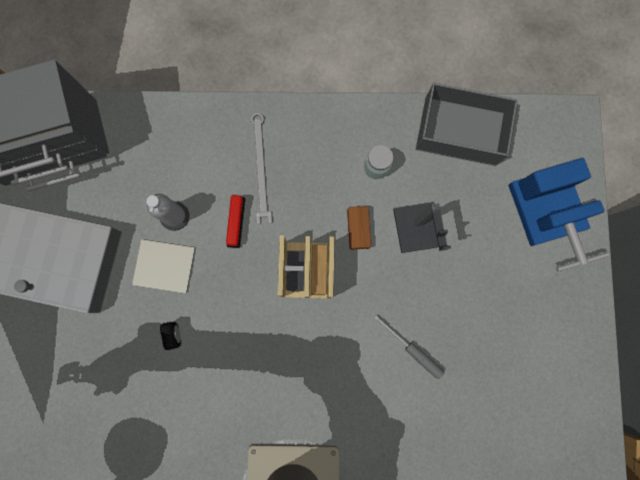

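The side view shows the canister (237,380), tile (302,423), rack (328,283) with the tin's handle at (328,270), and hook (300,205). The top view shows the canister's cap at (153,203), tile (164,266), rack (307,267) with the tin's handle bar at (294,268), and the hook's foot (418,228) with its arm tip near (442,243).

```bash
python3 - <<'E'
from h import *
t=load('top0'); s=load('side0'); Ct=cloud(t); Cs=cloud(s)
import cv2
def rect(P,name):
    P=P[~np.isnan(P).any(1)]
    if len(P)<5: print(name,'few',len(P));return
    r=cv2.minAreaRect(P[:,:2].astype(np.float32)); print(name,len(P),'c',np.round(r[0],1),'size',np.round(r[1],1),'ang',round(r[2],1),'z',np.round(np.percentile(P[:,2],[5,50,95]),1))
def roi(C,u0,u1,v0,v1,z0,z1):
    P=C[v0:v1,u0:u1].reshape(-1,3); return P[(P[:,2]>z0)&(P[:,2]<z1)]
# tile by colour
for d,C,n,b in((t,Ct,'top',(120,205,230,300)),(s,Cs,'side',(255,345,385,462))):
    u0,u1,v0,v1=b; im=d['img'][v0:v1,u0:u1].astype(int); m=(im[...,0]>175)&(im.min(-1)>140); P=C[v0:v1,u0:u1][m]; rect(P,n+' tile')
def rw(C,x0,x1,y0,y1,z0,z1):
    P=C.reshape(-1,3); return P[(P[:,0]>x0)&(P[:,0]<x1)&(P[:,1]>y0)&(P[:,1]<y1)&(P[:,2]>z0)&(P[:,2]<z1)]
print('bench z',np.nanmedian(Ct[300:320,200:260,2]),np.nanmedian(Cs[340:380,370:390,2]))
print('px pts top: cap',Ct[203,153],'handle',Ct[268,294],'hook tip',Ct[240,440],Ct[246,444],Ct[210,422])
print('side: cap',Cs[344,232],'handle',Cs[269,328],'hook',Cs[173,320])
for n,C in(('top',Ct),('side',Cs)):
    rect(roi(C,*((270,345,230,305) if n=='top' else (285,370,235,330)),105,128),n+' rack tops')
    rect(roi(C,*((140,195,185,235) if n=='top' else (210,265,330,430)),155,180),n+' cap')
    rect(roi(C,*((140,195,185,235) if n=='top' else (210,265,330,430)),20,130),n+' canbody')
    rect(roi(C,*((390,460,190,260) if n=='top' else (270,340,160,250)),180,225),n+' hook arm')
    rect(roi(C,*((390,460,190,260) if n=='top' else (270,340,160,250)),5,20),n+' hook foot')
for k,(d,b) in {'a':(t,(260,350,225,310)),'b':(t,(390,460,190,260)),'c':(s,(280,370,150,330)),}.items():
    u0,u1,v0,v1=b; im=d['img'][v0:v1,u0:u1,::-1]; f=min(6.,390/im.shape[1],580/im.shape[0]); b_=cv2.resize(im,None,fx=f,fy=f,interpolation=cv2.INTER_CUBIC); globals()['I'+k]=b_; print(k,f)
can=np.zeros((600,800,3),np.uint8)
f=290/85; 
for I,x,y in((Ia,0,0),(Ib,0,300),(Ic,400,0)):
    if x==0: I=cv2.resize(I,None,fx=295/I.shape[0],fy=295/I.shape[0])
    can[y:y+I.shape[0],x:x+I.shape[1]]=I[:600-y,:800-x]
cv2.imwrite('pics/z0.png',can)
E
```

```text
top tile 2347 c [505.7 317.9] size [129.2 106. ] ang 81.9 z [ 6.  10.  13.6]
side tile 3459 c [505.3 318.7] size [131.4 108.9] ang 82.0 z [3.8 6.4 9. ]
bench z 1.9651928601990676 -1.7844824963733572
px pts top: cap [622.97489254 295.07587106 169.47675469] handle [494.52872755   0.54916498 118.05050606] hook tip [ 548.36319961 -295.83161141  188.87933396] [ 532.93857513 -296.94062749  213.89088355] [ 645.47645134 -299.23990492   15.40888365]
side: cap [625.59052034 302.78327482 165.87188125] handle [496.17376646   5.07378271 115.97605735] hook [ 551.38012199 -293.70261867  185.45377949]
top rack tops 961 c [500.9 -25.1] size [118.1 129.3] ang 89.1 z [115.4 119.8 122.9]
top cap 156 c [624.2 295.5] size [32.8 25. ] ang 14.7 z [159.5 168.2 171.6]
top canbody 467 c [627.2 294.7] size [49.8 53. ] ang 62.9 z [ 27.7  92.3 128.6]
top hook arm 454 c [ 576.  -294.6] size [97.1 18. ] ang 9.4 z [186.4 192.1 214.9]
top hook foot 1750 c [ 613.1 -307. ] size [166.3 170.7] ang 89.3 z [ 5.6 13.4 17.3]
side rack tops 1232 c [500.3 -20.9] size [126.  130.1] ang 88.7 z [106.  113.8 117.9]
side cap 211 c [623.1 301.1] size [33.7 26. ] ang 10.9 z [156.3 163.9 167.2]
side canbody 1868 c [630.2 230.8] size [ 65.8 199.9] ang 7.3 z [ 26.5  63.2 125.8]
side hook arm 275 c [ 575.8 -289.9] size [94.6 27.2] ang 10.9 z [180.9 187.  209.5]
side hook foot 1069 c [ 618. -432.] size [164.5 403. ] ang 14.1 z [ 6.2  9.6 16.3]
a 4.333333333333333
b 5.571428571428571
c 3.2222222222222223
```

View pics/z0.png

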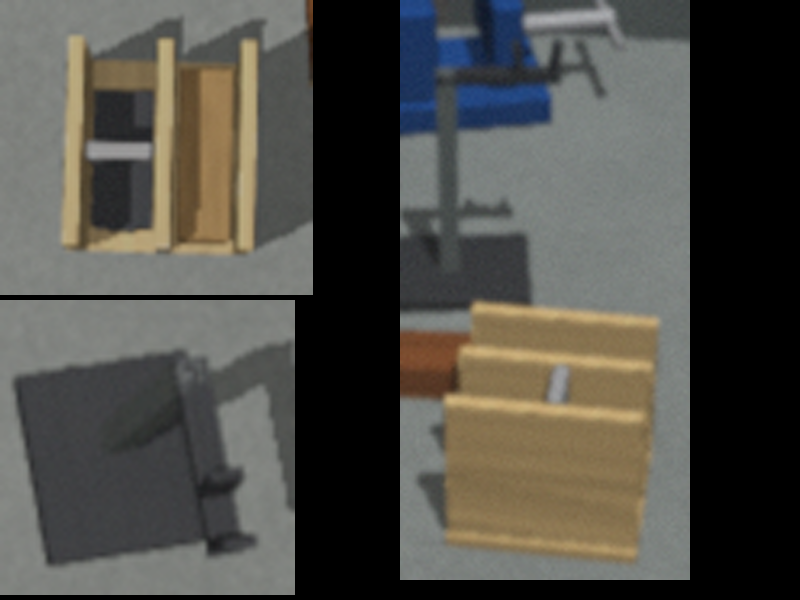

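The crops show the rack with the bright handle bar across the left slot (119,150 in the crop), and the hook arm with its two prongs at (220,480) and (230,545). The hook is turned about +10° and the tile about -8°. One tighter measurement follows, then I move.

```bash
cat >> h.py <<'E'
def ray(d,u,v):
    f,cx,cy=K(d); T=np.linalg.inv(d['world_to_cam']); r=T[:3,:3]@np.array([(u-cx)/f,(v-cy)/f,1]); return T[:3,3],r/np.linalg.norm(r)
def tri(a,b):
    (p,r),(q,s)=a,b; k=np.linalg.lstsq(np.stack([r,-s],1),q-p,rcond=None)[0]; A=p+k[0]*r;B=q+k[1]*s; return ((A+B)/2).round(1),(A-B).round(1)
def at_z(a,z): p,r=a; return (p+r*(z-p[2])/r[2]).round(1)
def mask_c(d,b,fn):
    u0,u1,v0,v1=b; im=d['img'][v0:v1,u0:u1].astype(int); m=fn(im).astype(np.uint8)
    n,l,st,c=cv2.connectedComponentsWithStats(m); i=1+np.argmax(st[1:,4]); r=cv2.minAreaRect(np.argwhere(l==i)[:,::-1].astype(np.float32)); 
    return (r[0][0]+u0,r[0][1]+v0),st[i],r,(l==i)
E
python3 - <<'E'
from h import *
t=load('top0'); s=load('side0'); Ct=cloud(t); Cs=cloud(s)
w=lambda th:(lambda im:(im.min(-1)>th)&(im.max(-1)-im.min(-1)<28))
for n,bt,bs,tt,ts in(('bar',(280,305,262,274),(320,337,262,277),125,110),('cap',(143,166,190,214),(218,248,335,356),185,185)):
    ct,st,rt,_=mask_c(t,bt,w(tt)); cs,ss,rs,_=mask_c(s,bs,w(ts))
    print(n,np.round(ct,1),st,np.round(rt[1],1),round(rt[2]),np.round(cs,1),ss,np.round(rs[1],1),'tri',tri(ray(t,*ct),ray(s,*cs)))
def rect(P,name):
    P=P[~np.isnan(P).any(1)]; r=cv2.minAreaRect(P[:,:2].astype(np.float32)); print(name,len(P),'rect c',np.round(r[0],1),np.round(r[1],1),round(r[2],1),'mean',P.mean(0).round(1))
def box(C,x0,x1,y0,y1,z0,z1):
    P=C.reshape(-1,3); return P[(P[:,0]>x0)&(P[:,0]<x1)&(P[:,1]>y0)&(P[:,1]<y1)&(P[:,2]>z0)&(P[:,2]<z1)]
for n,C,o in(('top',Ct,2),('side',Cs,-2)):
    rect(box(C,600,650,275,325,163+o,171+o),n+' cap')
    rect(box(C,400,600,15,50,114+o,122+o),n+' board+y')
    rect(box(C,400,600,-40,-20,114+o,122+o),n+' board mid')
    rect(box(C,400,600,-100,-55,114+o,122+o),n+' board -y')
    rect(box(C,480,510,-16,18,112+o,122+o),n+' bar')
    rect(box(C,500,650,-330,-270,186+o,194+o),n+' arm')
    rect(box(C,500,650,-330,-270,204+o,220+o),n+' prongs')
    rect(box(C,500,544,-330,-270,200+o,220+o),n+' prong end'); rect(box(C,545,600,-330,-270,200+o,220+o),n+' prong back')
    rect(box(C,540,700,-380,-200,9+o,15+o),n+' foot')
E
```

```text
bar [293.5 268. ] [ 5  4 18  5 72] [ 4. 17.] 90 [328.8 268.7] [ 6  1  7 12 57] [ 4.9 11.6] tri (array([494.8,   1.8, 114.6]), array([-0.1, -0. , -0. ]))Traceback (most recent call last):
  File "<stdin>", line 5, in <module>
  File "h.py", line 21, in mask_c
    n,l,st,c=cv2.connectedComponentsWithStats(m); i=1+np.argmax(st[1:,4]); r=cv2.minAreaRect(np.argwhere(l==i)[:,::-1].astype(np.float32));
                                                      ~~~~~~~~~^^^^^^^^^^
    return _wrapfunc(a, 'argmax', axis=axis, out=out, **kwds)
    return bound(*args, **kwds)
ValueError: attempt to get argmax of an empty sequence
```

send_rows(
  series=[
    [60,[0.35,-0.65,0],[0,0,-0.96]],
    [60,[0.35,-0.65,0],[0,0,-0.96]],
    [60,[0.35,-0.65,0],[0,0,-0.96]],
    [60,[0.35,-0.65,0],[0,0,-0.96]],
    [60,[0.35,-0.65,0],[0,0,-0.96]],
    [60,[0.35,-0.65,0],[0,0,-0.96]],
    [60,[0.35,-0.65,0],[0,0,-0.96]],
    [60,[0.35,-0.65,0],[0,0,-0.96]],
  ],
)

```text
clock: 1.1
eef_pos: [329.1, 316.5, 248.2]
tool_rot: [-3.141, 0.0, 2.219]
force: [0.4, 1.3, 0.0]
width: 60.0
gripper_force: 0.0
```

```bash
python3 - <<'E'
from h import *
s_=sensors.read_state(); print(s_['qpos'].round(2),s_['eef_pos'],s_['tool_rot'])
t=load('top0'); s=load('side0'); Ct=cloud(t); Cs=cloud(s)
w=lambda th:(lambda im:(im.min(-1)>th)&(im.max(-1)-im.min(-1)<28))
def rect(P,name):
    P=P[~np.isnan(P).any(1)]
    if len(P)<4: print(name,'few');return
    r=cv2.minAreaRect(P[:,:2].astype(np.float32)); print(name,len(P),'rect c',np.round(r[0],1),np.round(r[1],1),round(r[2],1),'mean',P.mean(0).round(1))
def box(C,x0,x1,y0,y1,z0,z1):
    P=C.reshape(-1,3); return P[(P[:,0]>x0)&(P[:,0]<x1)&(P[:,1]>y0)&(P[:,1]<y1)&(P[:,2]>z0)&(P[:,2]<z1)]
for n,C,o in(('top',Ct,2),('side',Cs,-2)):
    rect(box(C,600,650,275,325,163+o,171+o),n+' cap')
    rect(box(C,400,600,15,50,114+o,122+o),n+' board+y')
    rect(box(C,400,600,-40,-20,114+o,122+o),n+' board mid')
    rect(box(C,400,600,-100,-55,114+o,122+o),n+' board -y')
    rect(box(C,480,510,-16,18,112+o,122+o),n+' bar')
    rect(box(C,500,650,-330,-270,186+o,194+o),n+' arm')
    rect(box(C,500,544,-330,-270,200+o,220+o),n+' prong end'); rect(box(C,545,600,-330,-270,200+o,220+o),n+' prong back')
    rect(box(C,540,700,-380,-200,9+o,15+o),n+' foot')
E
```

```text
[-1.01  0.36  0.25  2.04 -0.13  0.75 -0.04] [329.06556271 316.45411452 248.20419002] [-3.14140359e+00  1.78232029e-05  2.21903195e+00]
top cap 120 rect c [628.2 296.4] [25.1 24.7] 33.3 mean [627.8 296.5 168.7]
top board+y 288 rect c [502.3  24.6] [ 18.6 127.8] 89.3 mean [501.2  28.2 119.8]
top board mid 257 rect c [500.6 -27.1] [  9.9 127.3] 89.1 mean [499.6 -27.1 119.7]
top board -y 265 rect c [500.1 -79.1] [ 10.  129.3] 89.1 mean [498.9 -79.1 120. ]
top bar 70 rect c [495.9   1.6] [32.6  9.2] 87.5 mean [495.8   2.1 119.9]
top arm 325 rect c [ 576.7 -294.4] [95.6 18. ] 9.4 mean [ 580.9 -293.1  191.8]
top prong end 36 rect c [ 532.1 -301.3] [ 8.2 15.6] 8.5 mean [ 531.8 -300.5  212.6]
top prong back 43 rect c [ 562.2 -296.6] [ 7.5 16.5] 11.9 mean [ 561.8 -295.7  212.1]
top foot 1246 rect c [ 606.4 -288.7] [110.   99.6] 9.5 mean [ 602.  -281.6   13.9]
side cap 155 rect c [626.4 303.1] [24.6 31.2] 48.4 mean [626.5 302.6 164.6]
side board+y 284 rect c [501.6  28. ] [130.1  25.8] 0.2 mean [501.6  32.7 115.1]
side board mid 152 rect c [500.8 -25.1] [  9.9 128.7] 89.9 mean [502.6 -23.9 115.7]
side board -y 218 rect c [499.7 -74.9] [ 17.8 128.5] 87.8 mean [499.  -73.8 115.4]
side bar 46 rect c [495.1   1.5] [31.1  9.5] 89.5 mean [495.    2.2 115.8]
side arm 161 rect c [ 576.  -289.1] [94.5 26.2] 6.1 mean [ 578.1 -288.2  187.2]
side prong end 21 rect c [ 532.2 -297.9] [ 5.  23.4] 7.0 mean [ 532.  -296.4  206.5]
side prong back 21 rect c [ 561.3 -290.8] [ 7.  21.4] 21.8 mean [ 561.2 -289.3  205.7]
side foot 727 rect c [ 605.9 -284.4] [109.2 107.9] 10.1 mean [ 604.6 -280.2    9.7]
```

send_rows(
  series=[
    [60,[0.345,-0.655,0],[0,0,-0.95]],
    [60,[0.345,-0.655,0],[0,0,-0.95]],
    [60,[0.345,-0.655,0],[0,0,-0.95]],
    [60,[0.345,-0.655,0],[0,0,-0.95]],
    [60,[0.345,-0.655,0],[0,0,-0.95]],
    [60,[0.345,-0.655,0],[0,0,-0.95]],
    [60,[0.345,-0.655,0],[0,0,-0.95]],
    [60,[0.345,-0.655,0],[0,0,-0.95]],
  ],
)

```text
clock: 2.1
eef_pos: [494.6, 2.3, 248.1]
tool_rot: [-3.141, -0.0, 1.556]
force: [-0.4, 0.4, -0.7]
width: 60.0
gripper_force: 0.0
```

send_rows(
  series=[
    [50,[0,0,-0.2],[0,0,0]],
    [50,[0,0,-0.4],[0,0,0]],
    [50,[0,0,-0.2],[0,0,0]],
    [50,[0,0,0],[0,0,0]],
  ],
)

```text
clock: 2.6
eef_pos: [493.3, 4.2, 199.5]
tool_rot: [-3.139, -0.0, 1.559]
force: [-0.0, -0.5, -0.7]
width: 50.4
gripper_force: 0.0
```

```bash
python3 - <<'E'
from h import *
s_=sensors.read_state(); print(s_['qpos'].round(2),s_['eef_pos'],s_['tool_rot'])
d=grab('top','top1'); a=grab('side','side1')
x,y,z=s_['eef_pos']
for n,c in(('t',d),('s',a)): print(n,proj(c,(x,y,z+17-34)),proj(c,(x,y,z)))
can=np.zeros((480,760,3),np.uint8)
for I,b,o in((d,(255,345,200,314),0),(a,(285,375,190,304),380)):
    u0,u1,v0,v1=b; im=cv2.resize(I['img'][v0:v1,u0:u1,::-1],(379,480),interpolation=cv2.INTER_CUBIC); can[:,o:o+379]=im
cv2.imwrite('pics/z1.png',can)
E
```

```text
[-0.35  0.51  0.42  2.01 -0.32  0.69  0.25] [493.31556521   4.16909556 199.45365688] [-3.13908366e+00 -1.58621699e-04  1.55946226e+00]
t (np.float64(290.9475704588579), np.float64(265.89396897149516)) (np.float64(290.5590458366356), np.float64(265.13660601816207))
s (np.float64(329.8765384993783), np.float64(242.95717364135723)) (np.float64(330.00659957775974), np.float64(236.0729674438625))
```

View pics/z1.png

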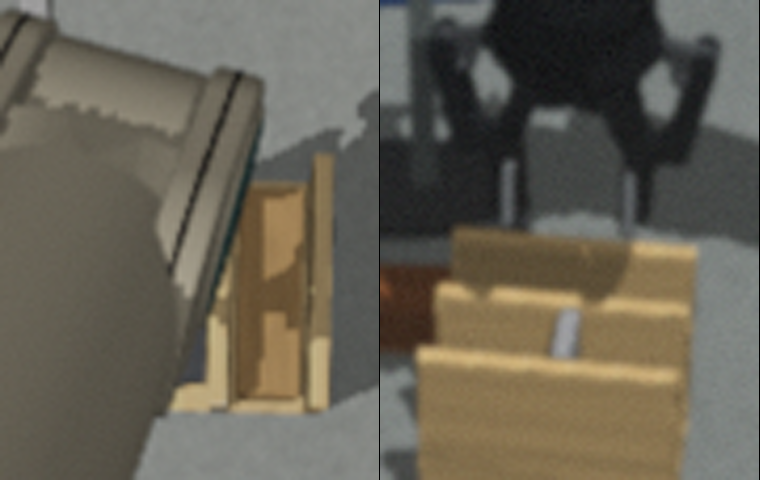

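The side crop shows the fingers centred at crop u≈569 (full-image 329.9, matching the projected TCP). The handle bar is below them at crop (567,333), in line.

send_rows(
  series=[
    [50,[0.03,-0.04,-0.2],[0,0,0]],
    [50,[0,0,-0.4],[0,0,0]],
    [50,[0,0,-0.3],[0,0,0]],
    [50,[0,0,0],[0,0,0]],
    [50,[0,0,0],[0,0,0]],
  ],
)

```text
clock: 3.32
eef_pos: [496.5, 0.8, 146.7]
tool_rot: [3.141, 0.0, 1.558]
force: [0.7, 0.2, 0.1]
width: 50.0
gripper_force: 0.0
```

send_rows(
  series=[
    [50,[-0.01,0.01,-0.2],[0,0,0]],
    [50,[0,0,-0.25],[0,0,0]],
    [50,[0,0,-0.14],[0,0,0]],
    [50,[0,0,0],[0,0,0]],
    [50,[0,0,0],[0,0,0]],
  ],
)

```text
clock: 3.95
eef_pos: [495.6, 1.5, 110.9]
tool_rot: [3.141, 0.0, 1.558]
force: [-0.6, -0.6, 0.5]
width: 50.2
gripper_force: 0.0
```

send_rows(
  series=[
    [0,[0,0,0],[0,0,0]],
    [0,[0,0,0],[0,0,0]],
    [0,[0,0,0],[0,0,0]],
    [0,[0,0,0],[0,0,0]],
    [0,[0,0,0],[0,0,0]],
    [0,[0,0,0],[0,0,0]],
  ],
)

```text
clock: 4.7
eef_pos: [496.0, 1.7, 111.2]
tool_rot: [3.14, -0.0, 1.558]
force: [1.0, 1.5, 5.7]
width: 8.7
gripper_force: 59.3
```

send_rows(
  series=[
    [0,[0,0,0.1],[0,0,0]],
    [0,[0,0,0.2],[0,0,0]],
    [0,[0,0,0.25],[0,0,0]],
    [0,[0,0,0.25],[0,0,0]],
    [0,[0,0,0.25],[0,0,0]],
    [0,[0,0,0.25],[0,0,0]],
    [0,[0,0,0.25],[0,0,0]],
    [0,[0,0,0.25],[0,0,0]],
  ],
)

```text
clock: 5.7
eef_pos: [495.4, 1.7, 219.9]
tool_rot: [3.142, -0.0, 1.558]
force: [1.1, 0.2, -3.9]
width: 8.7
gripper_force: 58.7
```

send_rows(
  series=[
    [0,[0,0,0.25],[0,0,0]],
    [0,[0,0,0.25],[0,0,0]],
    [0,[0,0,0.25],[0,0,0]],
    [0,[0,0,0.1],[0,0,0]],
    [0,[0,0,0],[0,0,0]],
  ],
)

```text
clock: 6.32
eef_pos: [495.6, 1.7, 270.2]
tool_rot: [3.141, -0.0, 1.558]
force: [-0.5, -0.2, -4.4]
width: 9.1
gripper_force: 58.7
```

```bash
python3 - <<'E'
from h import *
s_=sensors.read_state(); print(s_['qpos'].round(2),s_['eef_pos'],s_['tool_rot'],s_['force'],s_['width'])
d=grab('top','top2'); a=grab('side','side2')
cv2.imwrite('pics/z2.png',cv2.resize(a['img'][100:350,230:450,::-1],(520,590),interpolation=cv2.INTER_CUBIC))
E
```

```text
[-0.4   0.41  0.48  1.92 -0.25  0.86  0.19] [495.5830226    1.69601706 270.21876862] [ 3.14099618e+00 -1.81308054e-04  1.55845264e+00] [-0.5461677  -0.23754088 -4.37751587] 9.128176963383348
```

View pics/z2.png

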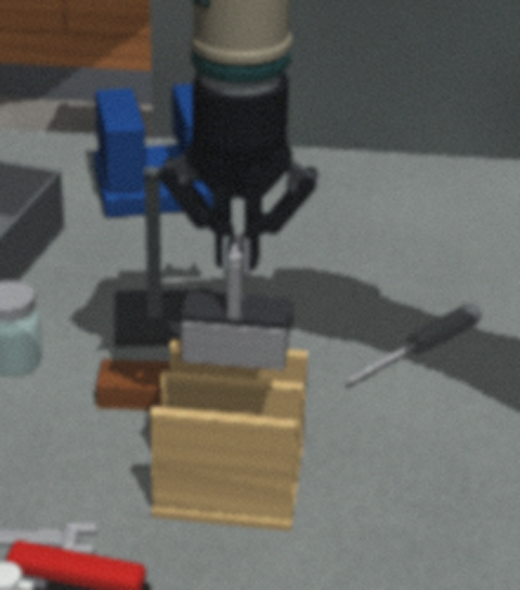

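The side crop shows the tin hanging level in the fingers, clear of the rack: tin body at crop (235,345), handle at (233,285), rack untouched.

```bash
python3 - <<'E'
from h import *
for n in('side2','top2'):
    C=cloud(load(n)); P=C.reshape(-1,3); P=P[(abs(P[:,0]-495)<70)&(abs(P[:,1]-2)<50)]
    for nm,a,b in(('lid',211,222),('front',170,208)):
        Q=P[(P[:,2]>a)&(P[:,2]<b)]
        if len(Q)>5:
            r=cv2.minAreaRect(Q[:,:2].astype(np.float32)); print(n,nm,len(Q),np.round(r[0],1),np.round(r[1],1),round(r[2],1),np.percentile(Q,[3,50,97],axis=0).round(1).tolist())
    Q=P[(P[:,1]>15)&(P[:,2]<208)&(P[:,2]>135)]
    if len(Q)>5: print('front z',np.percentile(Q[:,2],[1,5,95,99]).round(1), 'y',np.median(Q[:,1]))
E
```

```text
side2 lid 506 [493.1   4.1] [92.6 47.3] 0.4 [[450.4, -14.6, 211.6], [489.8, 7.4, 214.4], [536.9, 25.2, 218.2]]
side2 front 697 [489.5  21.9] [95.3 29.5] 14.2 [[450.2, 18.1, 171.4], [492.8, 23.0, 189.4], [536.1, 27.0, 207.3]]
front z [165.3 167.5 206.4 207.7] y 22.962313368080913
top2 front 6 [454.3 -18.6] [1.3 8.1] 76.5 [[450.7, -19.0, 176.1], [453.6, -18.9, 193.3], [458.1, -17.3, 195.3]]
```

send_rows(
  series=[
    [0,[0.02,0.2,0],[0,0,-0.1]],
    [0,[0.02,0.4,0],[0,0,-0.2]],
    [0,[0.02,0.6,0],[0,0,-0.2]],
    [0,[0.02,0.7,0],[0,0,-0.2]],
    [0,[0.02,0.8,0],[0,0,-0.2]],
    [0,[0.02,0.8,0],[0,0,-0.2]],
    [0,[0.02,0.7,0],[0,0,-0.2]],
    [0,[0.02,0.5,0],[0,0,-0.18]],
  ],
)

```text
clock: 7.42
eef_pos: [503.8, 287.4, 269.0]
tool_rot: [-3.14, -0.0, 1.432]
force: [0.2, -1.1, -4.1]
width: 8.9
gripper_force: 58.7
```

send_rows(
  series=[
    [0,[0.02,0.4,-0.1],[0,0,0]],
    [0,[0,0.16,-0.4],[0,0,0]],
    [0,[0,0,-0.6],[0,0,0]],
    [0,[0,0,-0.6],[0,0,0]],
    [0,[0,0,-0.3],[0,0,0]],
    [0,[0,0,-0.1],[0,0,0]],
    [0,[0,0,0],[0,0,0]],
  ],
)

```text
clock: 8.3
eef_pos: [506.8, 317.4, 144.4]
tool_rot: [3.141, -0.001, 1.429]
force: [-0.7, 0.8, -3.8]
width: 8.6
gripper_force: 58.7
```

```bash
python3 - <<'E'
from h import *
s_=sensors.read_state(); print(s_['qpos'].round(2),s_['eef_pos'],s_['tool_rot'],s_['force'],s_['width'])
d=grab('top','top3'); a=grab('side','side3')
can=np.zeros((590,800,3),np.uint8)
can[:,:400]=cv2.resize(d['img'][170:318,100:200,::-1],(400,590),interpolation=cv2.INTER_CUBIC)
can[:,400:]=cv2.resize(a['img'][300:477,215:335,::-1],(400,590),interpolation=cv2.INTER_CUBIC)
cv2.imwrite('pics/z3.png',can)
C=cloud(a); P=C.reshape(-1,3); P=P[~np.isnan(P).any(1)]
e=s_['eef_pos']; P=P-[e[0],e[1],0]
Q=P[(abs(P[:,0])<65)&(abs(P[:,1])<45)]
l=e[2]-53.2
for nm,z0,z1 in(('lid',l-6,l+3),('front',l-45,l-10)):
    R=Q[(Q[:,2]>z0)&(Q[:,2]<z1)]; r=cv2.minAreaRect(R[:,:2].astype(np.float32)); print(nm,len(R),np.round(r[0],1),np.round(r[1],1),round(r[2],1),np.percentile(R,[3,50,97],axis=0).round(1).tolist())
E
```

```text
[-0.85  0.72  0.4   1.77 -0.4   0.73 -0.38] [506.8313744  317.39030799 144.36326757] [ 3.14079261e+00 -5.47684620e-04  1.42893185e+00] [-0.69044707  0.76809748 -3.80981629] 8.596269145668526
lid 917 [-1.5  2.1] [44.5 93.9] 82.6 [[-45.3, -18.4, 86.2], [-7.5, 5.0, 89.8], [41.8, 25.5, 92.7]]
front 731 [-3.9 19.8] [95.8 34.8] 12.8 [[-44.7, 13.1, 47.2], [-1.5, 21.2, 63.7], [43.4, 27.8, 80.3]]
```

View pics/z3.png

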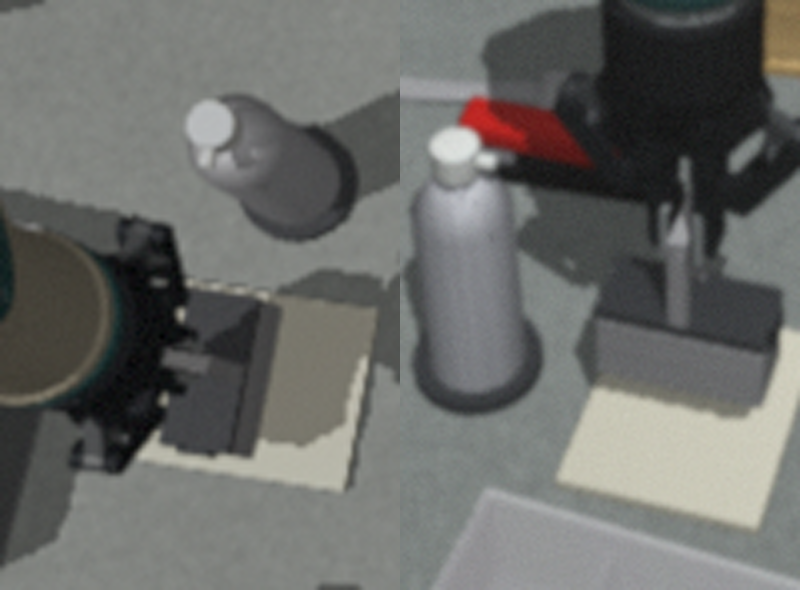

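The crops show the tin level above the tile, sides parallel (about (690,340) in the right crop), clear of the canister. The cap is at (455,145) in the right crop. Now lowering.

send_rows(
  series=[
    [0,[0,0,-0.2],[0,0,0]],
    [0,[0,0,-0.2],[0,0,0]],
    [0,[0,0,-0.1],[0,0,0]],
    [0,[0,0,-0.02],[0,0,0]],
    [0,[0,0,-0.02],[0,0,0]],
    [0,[0,0,0],[0,0,0]],
  ],
)

```text
clock: 9.15
eef_pos: [506.5, 317.3, 111.7]
tool_rot: [3.141, -0.0, 1.429]
force: [-0.0, -0.5, -3.7]
width: 8.8
gripper_force: 58.7
```

send_rows(
  series=[
    [0,[0,0,-0.02],[0,0,0]],
    [0,[0,0,0],[0,0,0]],
  ],
)

```text
clock: 9.4
eef_pos: [506.7, 317.4, 111.3]
tool_rot: [3.141, -0.001, 1.429]
force: [-1.0, -0.8, 4.3]
width: 8.5
gripper_force: 59.8
```

send_rows(
  series=[
    [45,[0,0,0],[0,0,0]],
    [45,[0,0,0],[0,0,0]],
    [45,[0,0,0],[0,0,0]],
    [45,[0,0,0],[0,0,0]],
    [45,[0,0,0.2],[0,0,0]],
    [45,[0,0,0.5],[0,0,0]],
    [45,[0,0,0.8],[0,0,0]],
    [45,[0,0,0.9],[0,0,0]],
  ],
)

```text
clock: 10.4
eef_pos: [505.9, 317.0, 256.1]
tool_rot: [-3.141, 0.001, 1.429]
force: [0.7, 0.3, 0.1]
width: 45.2
gripper_force: 0.0
```

```bash
python3 - <<'E'
from h import *
t=load('top3'); s=load('side3')
w=lambda th:(lambda im:(im.min(-1)>th)&(im.max(-1)-im.min(-1)<28))
for d,b in((t,(143,164,190,212)),(s,(222,243,335,352))):
    u0,u1,v0,v1=b; print(d['img'][v0:v1,u0:u1].min(-1).max(), np.percentile(d['img'][v0:v1,u0:u1].min(-1),[50,80]))
ct=mask_c(t,(143,164,190,212),w(160)); cs=mask_c(s,(222,243,335,352),w(150))
for c in(ct,cs): print(np.round(c[0],1),c[1],np.round(c[2][1],1))
print(tri(ray(t,*ct[0]),ray(s,*cs[0])),at_z(ray(t,*ct[0]),167),at_z(ray(s,*cs[0]),167))
print(at_z(ray(t,152.75,200.6),167),at_z(ray(s,231.5,342),167))
for d in(t,s):
    C=cloud(d).reshape(-1,3); P=C[(abs(C[:,0]-626)<30)&(abs(C[:,1]-299)<30)]; m=np.nanpercentile(P[:,2],97); Q=P[abs(P[:,2]-m+1.5)<3.5]; print(m,np.percentile(Q,[3,50,97],axis=0).round(1).tolist())
E
```

```text
185 [128.  173.6]
222 [152.  209.8]
[150.9 202.1] [  4   5  11  17 115] [10.8 14.2]
[233. 345.] [  1   3  20  14 183] [18.9 12.9]
(array([625.4, 301.7, 162.7]), array([1.8, 0.2, 0.4])) [625.4 300.3 167. ] [623.  306.1 167. ]
[628.6 296.7 167. ] [627.2 299.3 167. ]
169.44066984321347 [[615.0, 285.1, 164.6], [627.6, 296.4, 168.5], [640.2, 307.8, 171.0]]
165.20795655388818 [[611.1, 291.1, 160.8], [626.7, 303.3, 164.9], [638.6, 313.8, 166.8]]
```

send_rows(
  series=[
    [0,[0.3,-0.05,0],[0,0,0]],
    [0,[0.5,-0.07,0],[0,0,0]],
    [0,[0.5,-0.07,0],[0,0,0]],
    [0,[0.45,-0.07,-0.1],[0,0,0]],
    [0,[0.27,-0.04,-0.3],[0,0,0]],
    [0,[0,0,-0.4],[0,0,0]],
    [0,[0,0,-0.2],[0,0,0]],
    [0,[0,0,0],[0,0,0]],
  ],
)

```text
clock: 11.4
eef_pos: [626.3, 299.4, 193.1]
tool_rot: [-3.139, 0.001, 1.43]
force: [-0.4, 0.2, -0.1]
width: 0.1
gripper_force: 0.0
```

send_rows(
  series=[
    [0,[0.01,0,-0.1],[0,0,0]],
    [0,[0,0,-0.05],[0,0,0]],
    [0,[0,0,-0.04],[0,0,0]],
    [0,[0,0,-0.04],[0,0,0]],
    [0,[0,0,-0.02],[0,0,0]],
    [0,[0,0,0],[0,0,0]],
  ],
)

```text
clock: 12.15
eef_pos: [628.2, 299.4, 179.6]
tool_rot: [3.141, -0.0, 1.429]
force: [-0.7, 0.3, 3.1]
width: 0.0
gripper_force: 1.8
```

send_rows(
  series=[
    [0,[0,0,-0.03],[0,0,0]],
    [0,[0,0,-0.03],[0,0,0]],
    [0,[0,0,-0.02],[0,0,0]],
    [0,[0,0,0],[0,0,0]],
    [0,[0,0,0],[0,0,0]],
  ],
)

```text
clock: 12.78
eef_pos: [628.2, 299.4, 176.1]
tool_rot: [3.141, -0.001, 1.429]
force: [-2.4, -0.6, 12.0]
width: -0.4
gripper_force: 5.8
```

send_rows(
  series=[
    [0,[0,0,-0.02],[0,0,0]],
    [0,[0,0,0],[0,0,0]],
  ],
)

```text
clock: 13.02
eef_pos: [628.3, 299.4, 175.9]
tool_rot: [3.141, -0.001, 1.429]
force: [-5.1, -0.6, 16.7]
width: -0.1
gripper_force: 8.5
```

send_rows(
  series=[
    [0,[0,0,0.1],[0,0,0]],
    [0,[0,0,0.2],[0,0,0]],
    [0,[0,0,0.5],[0,0,0]],
    [0,[0,0,0.6],[0,0,0]],
    [0,[0,0,0],[0,0,0]],
  ],
)

```text
clock: 13.65
eef_pos: [629.9, 299.3, 260.5]
tool_rot: [3.136, -0.002, 1.429]
force: [0.1, -0.1, -0.2]
width: 0.2
gripper_force: 0.0
```

```bash
python3 - <<'E'
from h import *
s_=sensors.read_state(); print(s_['qpos'].round(2),s_['eef_pos'],s_['tool_rot'],s_['force'])
d=grab('top','top4'); a=grab('side','side4')
for n,D in(('t',d),('s',a)):
    C=cloud(D).reshape(-1,3); P=C[(abs(C[:,0]-505)<65)&(abs(C[:,1]-318)<70)]
    for nm,z0,z1 in(('lid',52,64),('bar',110,124)):
        R=P[(P[:,2]>z0)&(P[:,2]<z1)]
        if len(R)>5: r=cv2.minAreaRect(R[:,:2].astype(np.float32)); print(n,nm,len(R),np.round(r[0],1),np.round(r[1],1),round(r[2],1),np.median(R,axis=0).round(1))
can=np.zeros((590,800,3),np.uint8)
can[:,:400]=cv2.resize(d['img'][170:318,100:200,::-1],(400,590),interpolation=cv2.INTER_CUBIC)
can[:,400:]=cv2.resize(a['img'][300:477,215:335,::-1],(400,590),interpolation=cv2.INTER_CUBIC)
cv2.imwrite('pics/z4.png',can)
E
```

```text
[-0.73  0.73  0.46  1.37 -0.34  1.12 -0.36] [629.91330147 299.26089152 260.45217316] [ 3.13644703e+00 -2.49502926e-03  1.42896878e+00] [ 0.08377369 -0.12591819 -0.22620896]
t lid 627 [505.1 316.1] [42.3 93. ] 81.1 [500.5 314.9  59.7]
t bar 94 [506.5 315.6] [40.5 10. ] 81.9 [506.1 315.2 119.8]
s lid 927 [504.4 320.5] [43.3 93.8] 81.7 [500.  323.   56.3]
s bar 135 [505.9 319.4] [42.7 10.7] 83.3 [505.4 323.1 116.1]
```

View pics/z4.png

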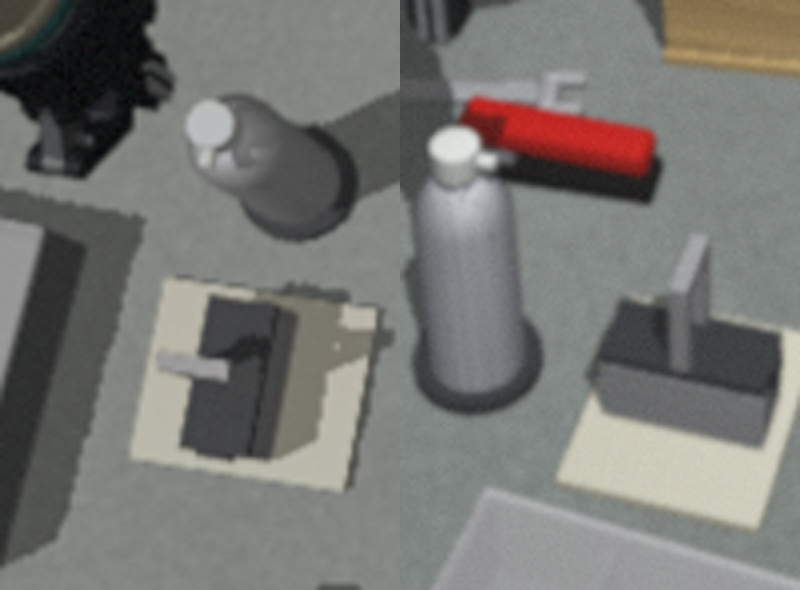

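The crops show the tin upright in the tile's middle (lid at (235,375) in the left crop), the cap up again, and everything else in place. Regrasping by the bar's ends, fingers closing along the bar.

send_rows(
  series=[
    [65,[-0.114,0.017,0],[0,0,-1]],
    [65,[-0.114,0.017,0],[0,0,-1]],
    [65,[-0.114,0.017,0],[0,0,-1]],
    [65,[-0.114,0.017,0],[0,0,-1]],
    [65,[-0.114,0.017,0],[0,0,-1]],
    [65,[-0.114,0.017,0],[0,0,-1]],
    [65,[-0.114,0.017,0],[0,0,-1]],
    [65,[-0.114,0.017,0],[0,0,-1]],
  ],
)

```text
clock: 14.75
eef_pos: [572.2, 307.1, 255.6]
tool_rot: [-3.141, 0.003, 0.728]
force: [-0.9, -0.3, 0.3]
width: 65.4
gripper_force: 0.0
```

send_rows(
  series=[
    [65,[-0.114,0.017,0],[0,0,-1]],
    [65,[-0.114,0.017,0],[0,0,-1]],
    [65,[-0.114,0.017,0],[0,0,-1]],
    [65,[-0.114,0.017,0],[0,0,-1]],
    [65,[-0.114,0.017,0],[0,0,-1]],
    [65,[-0.114,0.017,0],[0,0,-1]],
    [65,[-0.114,0.017,0],[0,0,-1]],
    [65,[-0.114,0.017,0],[0,0,-1]],
  ],
)

```text
clock: 15.75
eef_pos: [517.5, 315.2, 255.7]
tool_rot: [3.14, 0.002, 0.03]
force: [-0.1, -0.6, -0.3]
width: 65.1
gripper_force: 0.0
```

send_rows(
  series=[
    [65,[-0.114,0.017,-0.2],[0,0,-1]],
    [65,[-0.114,0.017,-0.4],[0,0,-1]],
    [65,[0,0,-0.5],[0,0,0]],
    [65,[0,0,-0.4],[0,0,0]],
    [65,[0,0,-0.2],[0,0,0]],
    [65,[0,0,0],[0,0,0]],
  ],
)

```text
clock: 16.5
eef_pos: [504.3, 317.2, 154.2]
tool_rot: [3.14, 0.002, -0.142]
force: [-0.3, -0.3, 1.0]
width: 65.1
gripper_force: 0.0
```

send_rows(
  series=[
    [65,[0.035,0.005,-0.2],[0,0,0]],
    [65,[0,0,-0.3],[0,0,0]],
    [65,[0,0,-0.2],[0,0,0]],
    [65,[0,0,-0.02],[0,0,0]],
    [65,[0,0,0],[0,0,0]],
  ],
)

```text
clock: 17.12
eef_pos: [507.2, 317.8, 112.2]
tool_rot: [3.142, -0.0, -0.142]
force: [0.2, -0.8, 0.3]
width: 65.1
gripper_force: 0.0
```

send_rows(
  series=[
    [30,[0,0,0],[0,0,0]],
    [30,[0,0,0],[0,0,0]],
    [30,[0,0,0],[0,0,0]],
    [30,[0,0,0],[0,0,0]],
    [30,[0,0,0],[0,0,0]],
    [30,[0,0,0],[0,0,0]],
  ],
)

```text
clock: 17.88
eef_pos: [507.4, 317.7, 112.9]
tool_rot: [-3.141, -0.001, -0.142]
force: [-0.9, -1.5, 6.0]
width: 38.8
gripper_force: 60.6
```

send_rows(
  series=[
    [30,[0,0,0.1],[0,0,0]],
    [30,[0,0,0.25],[0,0,0]],
    [30,[0,0,0.45],[0,0,0]],
    [30,[0,0,0.6],[0,0,0]],
    [30,[0,0,0.6],[0,0,0]],
    [30,[0,0,0.4],[0,0,0]],
    [30,[0,0,0.2],[0,0,0]],
    [30,[0,0,0],[0,0,0]],
  ],
)

```text
clock: 18.88
eef_pos: [507.1, 318.0, 268.6]
tool_rot: [-3.141, -0.001, -0.141]
force: [-0.0, -0.5, -4.4]
width: 38.8
gripper_force: 61.1
```

send_rows(
  series=[
    [30,[-0.02,-0.1,0],[0,0,0]],
    [30,[-0.03,-0.25,0],[0,0,0.1]],
    [30,[-0.03,-0.4,0],[0,0,0.2]],
    [30,[-0.04,-0.5,0],[0,0,0.2]],
    [30,[-0.04,-0.6,0],[0,0,0.2]],
    [30,[-0.04,-0.6,0],[0,0,0.2]],
    [30,[-0.04,-0.6,0],[0,0,0.2]],
    [30,[-0.04,-0.6,0],[0,0,0.2]],
  ],
)

```text
clock: 19.88
eef_pos: [489.2, 96.4, 267.8]
tool_rot: [3.141, 0.001, -0.029]
force: [0.7, -0.4, -3.8]
width: 38.5
gripper_force: 61.1
```

send_rows(
  series=[
    [30,[-0.04,-0.6,0],[0,0,0.2]],
    [30,[-0.04,-0.6,0],[0,0,0.2]],
    [30,[-0.04,-0.6,0],[0,0,0.2]],
    [30,[-0.04,-0.6,0],[0,0,0.2]],
    [30,[-0.04,-0.6,0],[0,0,0.2]],
    [30,[-0.04,-0.6,0],[0,0,0.2]],
    [30,[-0.04,-0.6,0],[0,0,0.2]],
    [30,[-0.04,-0.6,0],[0,0,0.2]],
  ],
)

```text
clock: 20.88
eef_pos: [469.4, -191.0, 267.8]
tool_rot: [-3.141, 0.001, 0.111]
force: [0.4, -0.2, -3.1]
width: 38.7
gripper_force: 61.1
```

send_rows(
  series=[
    [30,[-0.02,-0.5,0],[0,0,0.16]],
    [30,[-0.02,-0.5,0],[0,0,0.2]],
    [30,[-0.02,-0.4,0],[0,0,0.2]],
    [30,[-0.02,-0.3,0],[0,0,0.1]],
    [30,[-0.015,-0.2,-0.1],[0,0,0]],
    [30,[0,-0.1,-0.3],[0,0,0]],
    [30,[0,0,-0.28],[0,0,0]],
    [30,[0,0,0],[0,0,0]],
  ],
)

```text
clock: 21.88
eef_pos: [464.4, -307.1, 225.0]
tool_rot: [-3.138, 0.003, 0.17]
force: [0.4, 0.5, -4.2]
width: 38.5
gripper_force: 61.3
```

```bash
python3 - <<'E'
from h import *
s_=sensors.read_state(); e=s_['eef_pos']; print(s_['qpos'].round(2),e,s_['tool_rot'],s_['force'],s_['width'])
d=grab('top','top5'); a=grab('side','side5')
for n,D in(('t',d),('s',a)):
    C=cloud(D).reshape(-1,3); P=C[(abs(C[:,0]-e[0])<65)&(abs(C[:,1]-e[1])<50)]; l=e[2]-55
    for nm,z0,z1 in(('lid',l-6,l+5),('front',l-44,l-8)):
        R=P[(P[:,2]>z0)&(P[:,2]<z1)]
        if len(R)>5: r=cv2.minAreaRect(R[:,:2].astype(np.float32)); print(n,nm,len(R),np.round(r[0],1),np.round(r[1],1),round(r[2],1),np.median(R,axis=0).round(1))
    th=.169
    for p in((547.5,-296.6,190),(527.8,-300,213)): print(n,'seat/endprong px',np.round(proj(D,p),1))
can=np.zeros((590,800,3),np.uint8)
can[:,:400]=cv2.resize(d['img'][180:328,380:480,::-1],(400,590),interpolation=cv2.INTER_CUBIC)
can[:,400:]=cv2.resize(a['img'][100:248,270:370,::-1],(400,590),interpolation=cv2.INTER_CUBIC)
cv2.imwrite('pics/z5.png',can)
E
```

```text
[ 0.08  0.63  0.73  1.82 -0.52  0.91 -0.35] [ 464.41918475 -307.07712657  224.97205925] [-3.13759192  0.00333668  0.1699193 ] [ 0.38330658  0.48912486 -4.17028781] 38.51400172543972
t lid 243 [ 492.5 -302.5] [31.4 40.6] 9.3 [ 495.4 -298.7  171.9]
t front 51 [ 491.1 -282.9] [26.9  2.3] 9.2 [ 491.9 -282.7  145.8]
t seat/endprong px [440.5 240.4]
t seat/endprong px [445.5 248.7]
s lid 315 [ 462.8 -302.8] [92.6 48.2] 8.5 [ 463.3 -299.4  168.9]
s front 460 [ 464.9 -287.3] [34.7 93.8] 84.7 [ 462.4 -286.7  144.2]
s seat/endprong px [321.7 170.9]
s seat/endprong px [329.9 162.4]
```

View pics/z5.png

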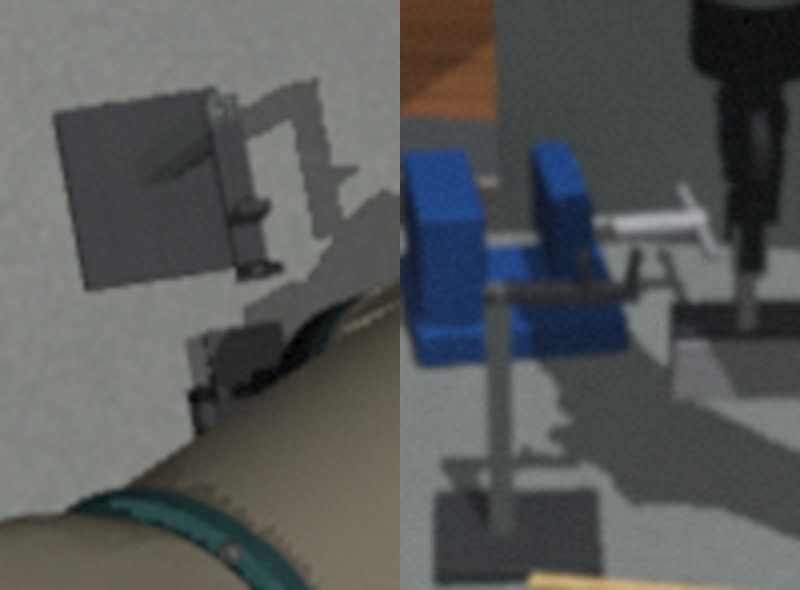

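The left (top) crop shows the tin's front at (240,345), in front of the hook's end prong (258,268). The right (side) crop shows the prongs at (580,275) and (635,270), between lid height (305) and bar level. Correcting sideways about 5.5 mm, then threading in.

send_rows(
  series=[
    [30,[0,-0.05,0.02],[0,0,0]],
    [30,[0,-0.043,0.01],[0,0,0]],
    [30,[0,0,0],[0,0,0]],
    [30,[0,0,0],[0,0,0]],
  ],
)

```text
clock: 22.48
eef_pos: [465.4, -314.6, 229.2]
tool_rot: [-3.142, -0.0, 0.169]
force: [0.0, 0.1, -3.8]
width: 38.9
gripper_force: 61.3
```

send_rows(
  series=[
    [30,[0,0.02,-0.03],[0,0,0]],
    [30,[0.1,0.03,0],[0,0,0]],
    [30,[0.15,0.03,0],[0,0,0]],
    [30,[0.15,0.025,0],[0,0,0]],
    [30,[0.1,0.017,0],[0,0,0]],
    [30,[0,0,0],[0,0,0]],
    [30,[0,0,0],[0,0,0]],
  ],
)

```text
clock: 23.35
eef_pos: [494.9, -307.5, 227.3]
tool_rot: [-3.142, 0.0, 0.169]
force: [-0.2, -0.3, -3.8]
width: 38.5
gripper_force: 61.3
```

```bash
python3 - <<'E'
from h import *
s_=sensors.read_state(); e=s_['eef_pos']; print(e,s_['tool_rot'],s_['force'])
d=grab('top','top6'); a=grab('side','side6')
u=np.array([np.cos(.169),np.sin(.169)]); v=np.array([-u[1],u[0]])
for n,D,o in(('t',d,2),('s',a,-2)):
    C=cloud(D).reshape(-1,3); C=C[~np.isnan(C).any(1)]; q=C[:,:2]-e[:2]; A=q@u; B=q@v; l=e[2]-55+o
    m=(abs(C[:,2]-l)<4)&(A>15)&(A<44)&(abs(B)<30); print(n,'lid A,B pct',m.sum(),np.percentile(A[m],[2,98]).round(1),np.percentile(B[m],[2,50,98]).round(1))
    m=(abs(C[:,2]-190-o)<4)&(A>50)&(A<140)&(abs(B)<25); print(n,'arm B',m.sum(),np.percentile(A[m],[2,98]).round(1),np.percentile(B[m],[2,50,98]).round(1), np.polyfit(A[m],B[m],1).round(3))
    m=(C[:,2]>200+o)&(C[:,2]<222+o)&(A>15)&(A<100)&(abs(B)<20)
    if m.sum()>4: print(n,'prongs',m.sum(),np.percentile(A[m],[2,25,75,98]).round(1),np.percentile(B[m],[2,50,98]).round(1),C[m,2].max())
E
```

```text
[ 494.93837497 -307.48649387  227.26490675] [-3.14155397e+00  4.88097004e-04  1.68680426e-01] [-0.22258975 -0.34819852 -3.78392317]
t lid A,B pct 141 [20.7 42.9] [-16.5   8.1  19.3]
t arm B 289 [ 51.4 129.4] [-9.  -0.1  7.6] [-0.012  0.75 ]
t prongs 79 [34.1 37.8 67.9 71.4] [-7.9  0.5  7.8] 219.33294170903957
s lid A,B pct 93 [15.8 43.3] [-14.5   9.9  27.7]
s arm B 139 [ 50.9 129.6] [-6.7  6.1 14.1] [-0.035  8.139]
s prongs 45 [35.8 38.5 68.2 71. ] [-6.2  7.8 14.3] 212.12165635154201
```

Top view puts the arm's centre line within 0.5 mm of the tin's, and the notch 53–54 mm ahead. Sliding in.

send_rows(
  series=[
    [30,[0.1,0.017,0],[0,0,0]],
    [30,[0.15,0.026,0],[0,0,0]],
    [30,[0.2,0.034,0],[0,0,0]],
    [30,[0.2,0.034,0],[0,0,0]],
    [30,[0.15,0.026,0],[0,0,0]],
    [30,[0.095,0.016,0],[0,0,0]],
    [30,[0,0,0],[0,0,0]],
    [30,[0,0,0],[0,0,0]],
  ],
)

```text
clock: 24.45
eef_pos: [548.5, -298.4, 227.3]
tool_rot: [-3.142, 0.001, 0.168]
force: [0.4, -0.8, -4.7]
width: 38.4
gripper_force: 61.3
```

```bash
python3 - <<'E'
from h import *
s_=sensors.read_state(); e=s_['eef_pos']; print(e,s_['tool_rot'],s_['force'])
d=grab('top','top7'); a=grab('side','side7')
can=np.zeros((590,800,3),np.uint8)
can[:,:400]=cv2.resize(d['img'][180:328,380:480,::-1],(400,590),interpolation=cv2.INTER_CUBIC)
can[:,400:]=cv2.resize(a['img'][130:219,285:345,::-1],(400,590),interpolation=cv2.INTER_CUBIC)
cv2.imwrite('pics/z7.png',can)
E
```

```text
[ 548.47756236 -298.431368    227.31414555] [-3.14155899e+00  5.22885366e-04  1.68402803e-01] [ 0.42704427 -0.84409352 -4.67514846]
```

View pics/z7.png

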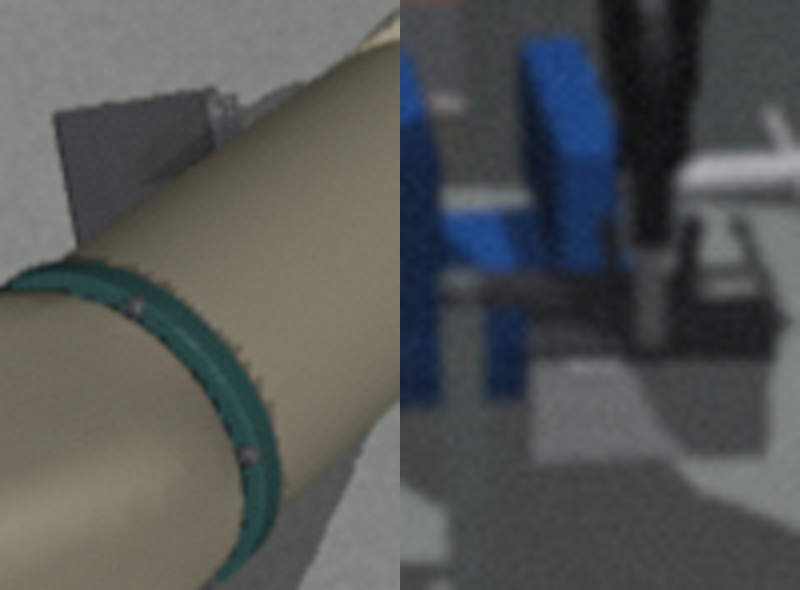

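The side crop shows the handle post (650,300) midway between the prongs at (610,240) and (690,240), with the arm through the handle's opening. Lowering slowly.

send_rows(
  series=[
    [30,[0.003,0,-0.08],[0,0,0]],
    [30,[0,0,-0.12],[0,0,0]],
    [30,[0,0,-0.12],[0,0,0]],
    [30,[0,0,-0.1],[0,0,0]],
    [30,[0,0,-0.05],[0,0,0]],
    [30,[0,0,0],[0,0,0]],
    [30,[0,0,0],[0,0,0]],
  ],
)

```text
clock: 25.42
eef_pos: [549.3, -298.3, 199.3]
tool_rot: [3.141, -0.0, 0.169]
force: [0.1, -0.0, -3.6]
width: 38.2
gripper_force: 61.3
```

send_rows(
  series=[
    [30,[-0.005,0,-0.03],[0,0,0]],
    [30,[0,0,-0.03],[0,0,0]],
    [30,[0,0,-0.01],[0,0,0]],
    [30,[0,0,0],[0,0,0]],
    [30,[0,0,0],[0,0,0]],
  ],
)

```text
clock: 26.05
eef_pos: [548.9, -298.2, 194.9]
tool_rot: [3.141, -0.0, 0.169]
force: [0.3, 0.1, -3.9]
width: 38.5
gripper_force: 61.4
```

send_rows(
  series=[
    [30,[0,0,-0.015],[0,0,0]],
    [30,[0,0,0],[0,0,0]],
    [30,[0,0,0],[0,0,0]],
  ],
)

```text
clock: 26.42
eef_pos: [549.0, -298.2, 194.7]
tool_rot: [3.141, -0.001, 0.169]
force: [-1.5, 2.0, 4.4]
width: 38.6
gripper_force: 62.0
```

send_rows(
  series=[
    [42,[0,0,0],[0,0,0]],
    [46,[0,0,0],[0,0,0]],
    [52,[0,0,0],[0,0,0]],
    [60,[0,0,0],[0,0,0]],
    [60,[0,0,0],[0,0,0]],
    [60,[0,0,0],[0,0,0]],
  ],
)

```text
clock: 27.18
eef_pos: [548.9, -298.2, 194.0]
tool_rot: [3.142, -0.0, 0.169]
force: [0.1, 0.7, -0.1]
width: 60.2
gripper_force: 0.0
```

send_rows(
  series=[
    [60,[0,0,0.1],[0,0,0]],
    [60,[0,0,0.25],[0,0,0]],
    [60,[0,0,0.5],[0,0,0]],
    [60,[0,0,0.6],[0,0,0]],
    [60,[-0.4,0,0.3],[0,0,0]],
    [60,[-0.8,0.3,0],[0,0,0]],
    [60,[-0.8,0.5,0],[0,0,0]],
    [60,[-0.3,0.3,0],[0,0,0]],
  ],
)

```text
clock: 28.18
eef_pos: [408.1, -231.3, 300.0]
tool_rot: [-3.14, -0.001, 0.167]
force: [0.5, -0.5, 0.6]
width: 59.7
gripper_force: 0.0
```

send_rows(
  series=[
    [60,[0,0.8,0],[0,0,0]],
    [60,[0,0.8,0],[0,0,0]],
    [60,[0,0.5,0],[0,0,0]],
    [60,[0,0,0],[0,0,0]],
    [60,[0,0,0],[0,0,0]],
    [60,[0,0,0],[0,0,0]],
  ],
)

```text
clock: 28.92
eef_pos: [411.0, -107.5, 299.4]
tool_rot: [3.141, -0.001, 0.167]
force: [0.6, 0.9, 0.2]
width: 60.2
gripper_force: 0.0
```

```bash
python3 - <<'E'
from h import *
s_=sensors.read_state(); e=s_['eef_pos']; print(e,s_['force'])
d=grab('top','top8'); a=grab('side','side8'); b=grab('side','side9')
print('change',np.abs(a['img'][130:240,270:345].astype(int)-b['img'][130:240,270:345]).mean())
can=np.zeros((590,800,3),np.uint8)
can[:,:400]=cv2.resize(d['img'][180:328,380:480,::-1],(400,590),interpolation=cv2.INTER_CUBIC)
can[:,400:]=cv2.resize(b['img'][115:248,265:355,::-1],(400,590),interpolation=cv2.INTER_CUBIC)
cv2.imwrite('pics/z8.png',can)
# bystanders moved?
t=load('top0'); df=np.abs(t['img'].astype(int)-d['img']).max(-1)
for n,(u0,u1,v0,v1) in dict(wrench=(245,275,110,225),stapler=(224,246,193,250),sander=(345,374,203,250),tape=(158,184,320,352),driver=(375,445,313,380),rack=(276,338,233,302),jar=(362,394,143,180)).items(): print(n,df[v0:v1,u0:u1].mean().round(1))
E
```

```text
[ 410.99180342 -107.45776934  299.41919283] [0.62169414 0.94663618 0.18439974]
change 2.239353535353535
wrench 2.5
stapler 3.3
sander 2.6
tape 17.3
driver 36.9
rack 15.6
jar 2.5
```

View pics/z8.png

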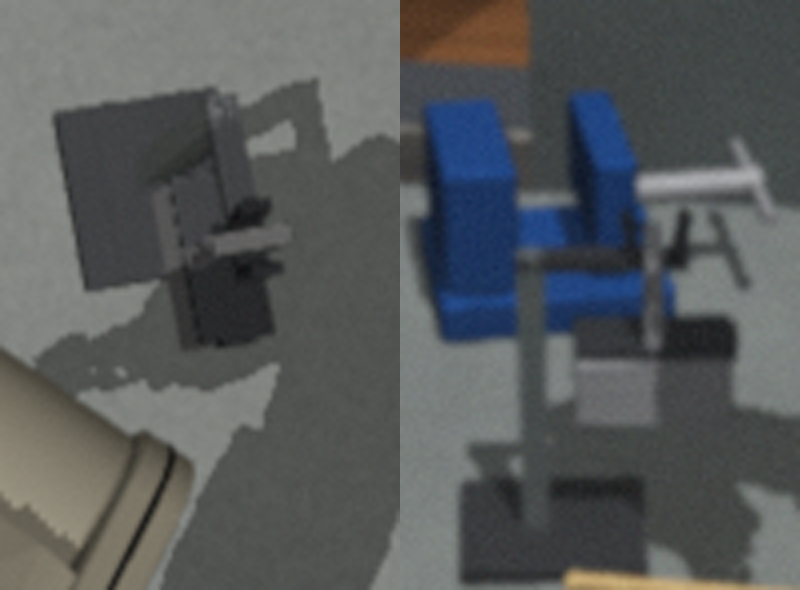

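The crops show the tin hanging level, with its bar at (245,238) in the notch between the prongs and the gripper well clear. The change between frames is at noise level. The bystanders outside the arm's shadow are unchanged; the differences at the tape, driver and rack come from shadow, the arm in the way and the removed tin.

```bash
python3 -c "
from cell import ctrl; print(ctrl.finish_job())"
```

```text
the job is handed in; nothing more can be done
None
```

The tin stood on the tile while the cap was pressed fully down and came back up; it now hangs level and still in the hook's notch with the gripper clear, and I handed the job in at about 29 s.

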